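Load the analyser's rack with the day's sample tubes

TASK

Move the purple, red, green and light-blue capped sample tubes from the white reception rack to the analyser's loading rack: lay each fully down in the lane of its cap's colour, with the cap at the lane's end tab. Set the tubes down gently, without dropping them, and leave the grey-capped tube in the reception rack and the yellow-capped one in its lane where they lie.

Things in the scene. Friction and masses are not known exactly. Their poses are not given: they have to be found in the camera images.
- tube_purple_mid (a point): sample tube with a purple cap, lying level in a lane of the white reception rack. To be moved. Glass 16 mm in diameter, 106 mm long overall, cap 20 mm in diameter, 15 to 31 g. Site: on its axis, mid-grip, 40 mm above the table in either rack; x along the tube away from the cap (cap end at -57 mm, cap edge -41, round end +49); y, z turn with the tube.
- tube_red_mid (a point): sample tube with a red cap, lying level in a lane of the white reception rack. To be moved. Glass 16 mm in diameter, 106 mm long overall, cap 20 mm in diameter, 15 to 31 g. Site: on its axis, mid-grip, 40 mm above the table in either rack; x along the tube away from the cap (cap end at -57 mm, cap edge -41, round end +49); y, z turn with the tube.
- tube_green_mid (a point): sample tube with a green cap, lying level in a lane of the white reception rack. To be moved. Glass 16 mm in diameter, 106 mm long overall, cap 20 mm in diameter, 15 to 31 g. Site: on its axis, mid-grip, 40 mm above the table in either rack; x along the tube away from the cap (cap end at -57 mm, cap edge -41, round end +49); y, z turn with the tube.
- tube_blue_mid (a point): sample tube with a light-blue cap, lying level in a lane of the white reception rack. To be moved. Glass 16 mm in diameter, 106 mm long overall, cap 20 mm in diameter, 15 to 31 g. Site: on its axis, mid-grip, 40 mm above the table in either rack; x along the tube away from the cap (cap end at -57 mm, cap edge -41, round end +49); y, z turn with the tube.
- tube_grey_mid (a point): sample tube with a grey cap, lying level in a lane of the white reception rack. Stays there. Rack: 5 lanes 50 mm apart, any order. Glass 16 mm in diameter, 106 mm long overall, cap 20 mm in diameter, 15 to 31 g. Site: on its axis, mid-grip, 40 mm above the table in either rack; x along the tube away from the cap (cap end at -57 mm, cap edge -41, round end +49); y, z turn with the tube.
- tube_yellow_mid (a point): sample tube with a yellow cap, lying level in the yellow lane of the loading rack. Stays there. Glass 16 mm in diameter, 106 mm long overall, cap 20 mm in diameter, 15 to 31 g. Site: on its axis, mid-grip, 40 mm above the table in either rack; x along the tube away from the cap (cap end at -57 mm, cap edge -41, round end +49); y, z turn with the tube.
- lane_purple_seat (a point): fixed purple lane insert (grey bars) of the loading rack (5 lanes, 50 mm apart, any order). Site: where tube_purple_mid belongs, 40 mm above the table; x along the lane away from its end tab (36 mm high, inner face at -69 mm), z up. As in the other rack, the tube rests in 45-degree V notches (28 mm wide) of two 5 mm bars at x = -29 and 29 mm, 43 mm high; between them free down to 11 mm.
- lane_red_seat (a point): fixed red lane insert (grey bars) of the loading rack (5 lanes, 50 mm apart, any order). Site: where tube_red_mid belongs, 40 mm above the table; x along the lane away from its end tab (36 mm high, inner face at -69 mm), z up. As in the other rack, the tube rests in 45-degree V notches (28 mm wide) of two 5 mm bars at x = -29 and 29 mm, 43 mm high; between them free down to 11 mm.
- lane_green_seat (a point): fixed green lane insert (grey bars) of the loading rack (5 lanes, 50 mm apart, any order). Site: where tube_green_mid belongs, 40 mm above the table; x along the lane away from its end tab (36 mm high, inner face at -69 mm), z up. As in the other rack, the tube rests in 45-degree V notches (28 mm wide) of two 5 mm bars at x = -29 and 29 mm, 43 mm high; between them free down to 11 mm.
- lane_blue_seat (a point): fixed light-blue lane insert (grey bars) of the loading rack (5 lanes, 50 mm apart, any order). Site: where tube_blue_mid belongs, 40 mm above the table; x along the lane away from its end tab (36 mm high, inner face at -69 mm), z up. As in the other rack, the tube rests in 45-degree V notches (28 mm wide) of two 5 mm bars at x = -29 and 29 mm, 43 mm high; between them free down to 11 mm.
There are look-alikes about, which are no part of the job. Leave any pink look-alike of the part that bears tube_red_mid alone.

How it is judged:
At the end, for the whole second after the job is handed in: Each of the four tubes lies at rest, released, in the lane of its own colour: its middle within 12 mm along the lane, 8 mm across it and 6 mm in height of the lane's site, parallel to the lane within 0.15 rad, the cap at the end tab; the grey and yellow tubes lie within 12 mm of where they started (x of tube_purple_mid in the frame of lane_purple_seat between -0.012 and 0.012 m and y of tube_purple_mid in the frame of lane_purple_seat between -0.008 and 0.008 m and z of tube_purple_mid in the frame of lane_purple_seat between -0.006 and 0.006 m and angle between the x axis of tube_purple_mid and the x axis of lane_purple_seat, either way round below 0.15 rad and x of tube_purple_cap in the frame of lane_purple_seat below -0.03 m and linear speed of each of tube_purple, tube_red, tube_green, tube_blue below 0.02 m/s and angular speed of each of tube_purple, tube_red, tube_green, tube_blue below 0.3 rad/s and x of tube_red_mid in the frame of lane_red_seat between -0.012 and 0.012 m and y of tube_red_mid in the frame of lane_red_seat between -0.008 and 0.008 m and z of tube_red_mid in the frame of lane_red_seat between -0.006 and 0.006 m and angle between the x axis of tube_red_mid and the x axis of lane_red_seat, either way round below 0.15 rad and x of tube_red_cap in the frame of lane_red_seat below -0.03 m and x of tube_green_mid in the frame of lane_green_seat between -0.012 and 0.012 m and y of tube_green_mid in the frame of lane_green_seat between -0.008 and 0.008 m and z of tube_green_mid in the frame of lane_green_seat between -0.006 and 0.006 m and angle between the x axis of tube_green_mid and the x axis of lane_green_seat, either way round below 0.15 rad and x of tube_green_cap in the frame of lane_green_seat below -0.03 m and x of tube_blue_mid in the frame of lane_blue_seat between -0.012 and 0.012 m and y of tube_blue_mid in the frame of lane_blue_seat between -0.008 and 0.008 m and z of tube_blue_mid in the frame of lane_blue_seat between -0.006 and 0.006 m and angle between the x axis of tube_blue_mid and the x axis of lane_blue_seat, either way round below 0.15 rad and x of tube_blue_cap in the frame of lane_blue_seat below -0.03 m and distance of each of tube_grey_mid, tube_yellow_mid from where it was at the start of the episode below 0.012 m); the robot touches nothing.
It fails at once if one of the four tubes is dropped (moves faster than 0.8 m/s, a fall of over 30 mm, while the fingers do not hold it) ((linear speed of tube_purple above 0.8 m/s and contact force between tube_purple and the fingers below 0.01 N) or (linear speed of tube_red above 0.8 m/s and contact force between tube_red and the fingers below 0.01 N) or (linear speed of tube_green above 0.8 m/s and contact force between tube_green and the fingers below 0.01 N) or (linear speed of tube_blue above 0.8 m/s and contact force between tube_blue and the fingers below 0.01 N)).
It also fails if it takes over 102 s, if anything falls off the work surface, if the arm or the gripper's body presses on something with over 40 N, if the wrist force passes 120 N, or if a joint passes its speed limit or range.

ROBOT

A 7-joint arm with a two-finger parallel gripper is mounted at the origin on the work surface. World frame = base frame: x ahead of the robot, y to its left, z up, the work surface at z = 0. Lengths are in m, angles in rad, forces in N, time in s.
With the tool pointing down it reaches from about 0.4 to 0.875 m from the base axis. Payload 19.3 kg.
Tool frame: the origin (TCP) lies between the finger pads; the fingertips stand 19 mm ahead of it and the grasp point (between the pads) is the TCP; z points along the fingers, y is the direction in which the jaws open and shut (so a half turn about z gives the same grasp; the last joint's range is limited). The gripper opens to 85 mm and grips with 20 to 120 N. Pads are 22 mm wide; open, the fingers measure 114 mm over their backs; the gripper's body (76 mm by 85 mm) begins 54 mm behind the grasp point. The pads swing forward as they close: fully open they stand 13 mm farther back than shut.
Start: joints at [1.105, 0.521, -0.036, 1.599, 0.021, 1.021, -0.113], TCP at [0.241, -0.577, 0.25] pointing down, gripper open.
Joint ranges: [-2.91, 2.91], [-0.3, 2.13], [-1.5, 1.42], [0.17, 2.43], [-1.26, 4.41], [0.16, 1.93], [-2.52, 2.52]. Speed limits (rad/s): [1.89, 1.89, 2.39, 2.39, 3.01, 3.01, 3.01].

INTERFACE

Orientations are given as [roll, pitch, yaw] about the fixed x, y, z axes, in that order (R = Rz(yaw) Ry(pitch) Rx(roll)).
In Python, from workcell import status, imaging, bot gives the robot as it stands.
- The arm moves only by the shell command python3 -m handwheel 'ROWS' [FORCE]. ROWS is JSON, a list of rows, each an object with "offset": the shift along the tool's x, y, z in mm, a list of three; "rot": the turn, a rotation vector about the tool's x, y, z in degrees, a list of three; "claw": the opening, from -1 (shut) to 1 (fully open). A call has 1 to 12 rows; each row shifts and turns the commanded pose from where the row before left it, along the tool's axes as they then stand; what a row does not reach is not made up. A row lasts 1/10 s, in which the tool goes at most 50 mm and 8.59 degrees, less where a joint would pass 70% of its speed; a pose out of reach is approached as far as the arm can. A call is refused whole if a number of a shift passes 50 or a number of a turn 8.59, either way. A call with a gripper value outside its range is refused whole. The fingers move at their own pace and stop on an object; FORCE is the grip in N (left out, the last holds). Time passes only in rows, so rows that do not move let the fingers close. It gives the time, the measured TCP pose, the force and the opening at its end, in the units of the state.
- status.observe(): the state, without advancing time (a new reading comes with each control period).
- imaging.grab_frame(name): name is "scene" or "side" or "wrist"; returns a dict with "color" (420x560x3 uint8, red, green, blue), "range_z" (420x560 float32, m along the optical axis (not along the pixel's ray), 0 where there is no reading), "fx", "fy", "cx", "cy" (pixels), "camera_from_world" (4x4, takes a point from world to camera coordinates). Camera axes: x right, y down, z forward; pixel columns grow to the right and rows downward; lengths in m; the calibration is good to about 2 mm. A picture is of the moment at which its call begins.
- bot.job_done(): hands the job in, once; it reports no verdict.
Trained networks look in the newest picture that a camera, given by its name, has taken for a name from the list of things; names that differ only in an ending like _2 or _b are one class to them, and where a whole thing is asked for, a point or a joint stands for the part that bears it (a point fixed in the world has none). Each returns a list of dicts, best first, with "conf" (0 to 1); they miss things now and then, are a little off and sometimes report something else, mostly with a low value. They report only what shows in the picture. A call takes as long as a camera call. They do not tell look-alikes from the thing itself.
- imaging.regions_of(thing, camera): "region" (420x560 bool, what is visible of it) and "box" ([centre column, centre row, width, height] in pixels, round what is visible of it).
- imaging.mark_of(thing, camera): "uv" ([column, row] in pixels: a listed point, or the origin of a listed thing).
The state is a dict: "clock": time; "qpos": joint angles; "qd": joint speeds; "joint_efforts": joint torques, N m; "position": TCP position; "tool_rot": TCP orientation; "force": force on the tool from outside, world axes, zero at the start; "moment": the same for the moment, N m; "grip_width": finger opening in m.
Only numpy, scipy, OpenCV 4.12 (cv2) and the standard library are available. Lean on these libraries where they do the work, as an engineer would, in place of code of your own. Each camera call takes 0.05 s, during which the arm holds its last target.

## Working session

There is one attempt and no reset: what is moved stays moved. The work goes in short steps, Python scripts to look and compute and a shell command to move; the robot and the scene stay as the last step left them, time stands still between calls to the robot, and variables do not carry over. Pictures are saved under pics/ and viewed, and the job is handed in when it is done.

```bash
mkdir -p pics; ls
python3 - <<'E'
from workcell import status, imaging
import cv2
print(status.observe())
for n in ["scene","side","wrist"]:
    f=imaging.grab_frame(n); cv2.imwrite(f"pics/{n}0.png",f["color"][:,:,::-1]); print(n,f["fx"],f["cx"],f["cy"],f["camera_from_world"].round(3).tolist() if hasattr(f["camera_from_world"],'round') else f["camera_from_world"])
E
```

```text
pics
{'clock': 0.0, 'qpos': array([ 1.10477256,  0.52204463, -0.0363395 ,  1.60000815,  0.02118191,
        1.02109748, -0.11280774]), 'qd': array([-3.53738779e-04,  6.89273921e-04,  3.51309626e-04,  1.21202785e-03,
        1.82362834e-03,  9.23539036e-05, -7.92186673e-04]), 'joint_efforts': array([-3.67432251e-03, -9.27118349e+01,  1.97797693e+00, -3.69940817e+01,
        1.77638303e-02,  8.05479591e-03, -5.48960634e-05]), 'position': array([ 0.24083403, -0.57638737,  0.24970645]), 'tool_rot': array([-3.14042089e+00,  6.25627572e-05,  3.95807117e-01]), 'force': array([0.30071103, 0.23038651, 0.32727698]), 'moment': array([-0.02003199,  0.00716332,  0.02274332]), 'grip_width': 0.08530086602665062}
scene 530.842197044854 275.14586985707064 197.77280170390594 [[-0.24, 0.971, 0.02, 0.129], [0.697, 0.186, -0.693, -0.323], [-0.676, -0.153, -0.721, 1.427], [0.0, 0.0, 0.0, 1.0]]
side 413.2947418494005 279.53031559265054 210.67932093394697 [[0.695, -0.718, 0.02, -0.374], [-0.519, -0.521, -0.677, 0.309], [0.497, 0.461, -0.736, 0.587], [0.0, 0.0, 0.0, 1.0]]
wrist 361.479031777757 281.49845164078135 210.1530356425068 [[0.384, -0.923, -0.001, -0.624], [-0.891, -0.371, 0.262, -0.034], [-0.242, -0.1, -0.965, 0.381], [0.0, 0.0, 0.0, 1.0]]
```

View pics/scene0.png

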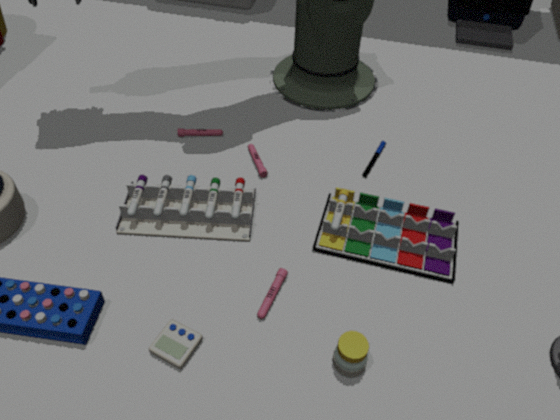

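View pics/side0.png

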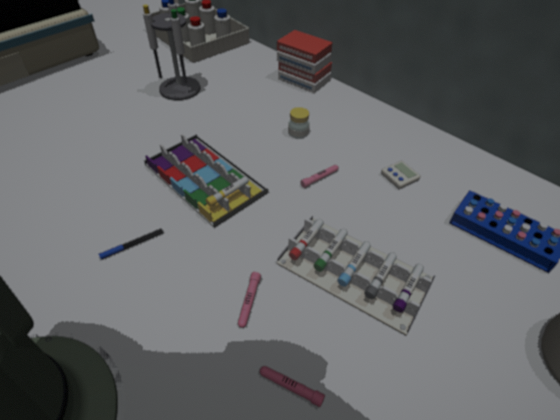

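View pics/wrist0.png

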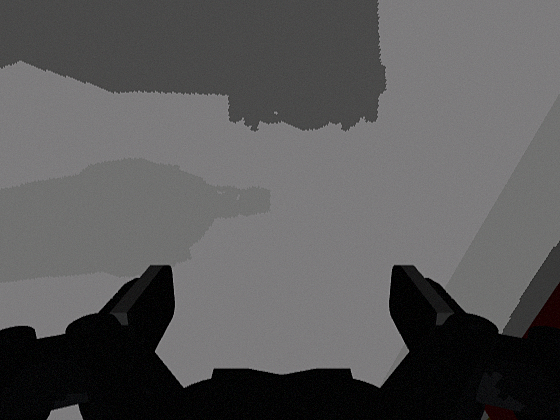

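The scene camera (robot at the top) shows the reception rack at about (188,208). Its caps run purple, grey, light-blue, green, red from left to right. The loading rack is at about (388,232), with lanes yellow, green, blue, red, purple. All caps point towards the robot. Next I measure positions with the networks.

```bash
cat > h.py <<'E'
import numpy as np, cv2
from workcell import status, imaging
def ray_at(f,uv,z):
    T=np.array(f["camera_from_world"]);R=T[:3,:3];c=-R.T@T[:3,3]
    d=R.T@np.array([(uv[0]-f["cx"])/f["fx"],(uv[1]-f["cy"])/f["fy"],1.0])
    return c+d*(z-c[2])/d[2]
def proj(f,p):
    T=np.array(f["camera_from_world"]);q=T[:3,:3]@np.asarray(p)+T[:3,3]
    return np.array([f["fx"]*q[0]/q[2]+f["cx"],f["fy"]*q[1]/q[2]+f["cy"]])
E
python3 - <<'E'
from h import *
np.set_printoptions(precision=4,suppress=True)
names=[f"tube_{c}_mid" for c in "purple red green blue grey yellow".split()]+[f"lane_{c}_seat" for c in "purple red green blue".split()]
for cam in ["scene","side"]:
    f=imaging.grab_frame(cam)
    for n in names:
        r=imaging.mark_of(n,cam)
        print(cam,n,[(round(x["conf"],2),np.round(x["uv"],1).tolist(),ray_at(f,x["uv"],0.04)[:2].round(4).tolist()) for x in r[:3]])
print(status.observe()["clock"])
E
```

```text
scene tube_purple_mid [(0.61, [135.7, 200.4], [0.5841, -0.272])]
scene tube_red_mid [(0.97, [273.2, 291.8], [0.7223, 0.0415]), (0.83, [238.2, 198.4], [0.5268, -0.079]), (0.82, [203.8, 133.5], [0.3534, -0.2113])]
scene tube_green_mid [(0.74, [211.2, 199.2], [0.5427, -0.1299])]
scene tube_blue_mid [(0.93, [187.8, 202.3], [0.5625, -0.1716])]
scene tube_grey_mid [(0.83, [158.2, 199.0], [0.5691, -0.2309])]
scene tube_yellow_mid [(0.89, [339.8, 214.6], [0.5176, 0.1234])]
scene lane_purple_seat [(0.7, [341.0, 212.3], [0.5111, 0.1247])]
scene lane_red_seat [(0.96, [416.6, 228.7], [0.5157, 0.2705]), (0.22, [186.4, 200.2], [0.5579, -0.1762])]
scene lane_green_seat [(0.81, [361.8, 217.3], [0.5136, 0.1657]), (0.53, [415.5, 230.2], [0.5201, 0.2687])]
scene lane_blue_seat [(0.85, [387.2, 222.4], [0.5141, 0.2147])]
side tube_purple_mid [(0.83, [409.9, 284.5], [0.5746, -0.2769])]
side tube_red_mid [(0.84, [320.7, 176.3], [0.6759, 0.0107]), (0.69, [286.5, 383.8], [0.3024, -0.2403]), (0.62, [310.1, 234.9], [0.5357, -0.0814])]
side tube_green_mid [(0.88, [337.1, 248.8], [0.5461, -0.1387])]
side tube_blue_mid [(0.9, [353.0, 259.9], [0.5467, -0.175])]
side tube_grey_mid [(0.74, [382.1, 269.6], [0.5665, -0.2248])]
side tube_yellow_mid [(0.74, [229.1, 188.5], [0.5099, 0.1218])]
side lane_purple_seat [(0.93, [171.0, 142.2], [0.5159, 0.3342])]
side lane_red_seat [(0.61, [188.4, 156.6], [0.5129, 0.2641])]
side lane_green_seat [(0.81, [216.8, 173.3], [0.5222, 0.1762]), (0.2, [357.9, 263.4], [0.5468, -0.186])]
side lane_blue_seat [(0.92, [202.5, 164.1], [0.5192, 0.2217])]
1.25
```

```bash
cat > fit.py <<'E'
from h import *
from scipy.optimize import least_squares
rec={"scene":{0:(135.7,200.4),1:(158.2,199),2:(187.8,202.3),3:(211.2,199.2),4:(238.2,198.4)},
"side":{0:(409.9,284.5),1:(382.1,269.6),2:(353,259.9),3:(337.1,248.8),4:(310.1,234.9)}}
load={"scene":{0:(339.8,214.6),1:(361.8,217.3),2:(387.2,222.4),3:(416.6,228.7)},
"side":{0:(229.1,188.5),1:(216.8,173.3),2:(202.5,164.1),3:(188.4,156.6),4:(171,142.2)}}
F={c:imaging.grab_frame(c) for c in ["scene","side"]}
def pt(p,i,a=0,z=.04):
    c,s=np.cos(p[2]),np.sin(p[2]); k=(i-2)*.05
    return np.array([p[0]-s*k+c*a,p[1]+c*k+s*a,z])
def fit(m,x0):
    g=lambda p:np.concatenate([proj(F[c],pt(p,i))-uv for c in m for i,uv in m[c].items()])
    r=least_squares(g,x0,loss="soft_l1",f_scale=2); return r.x,g(r.x)
P={"rec":fit(rec,[.55,-.18,.2]),"load":fit(load,[.515,.22,0])}
for k,(x,e) in P.items(): print(k,x.round(4),e.round(1).tolist())
for c in F:
    im=cv2.resize(F[c]["color"][:,:,::-1],None,fx=3,fy=3,interpolation=cv2.INTER_CUBIC)
    im=np.ascontiguousarray(np.clip(im.astype(float)*1.4,0,255).astype(np.uint8))
    for k,(x,_) in P.items():
        for i in range(5):
            uv=[tuple(((proj(F[c],pt(x,i,a))+.5)*3).astype(int).tolist()) for a in (-.057,-.041,0,.049)]
            cv2.line(im,uv[0],uv[3],(255,0,255),1)
            for u in uv: cv2.circle(im,u,3,(0,0,0),1)
        u=(proj(F[c],pt(x,2))*3).astype(int); w,h=300,260
        y0=max(u[1]-h//1,0);x0=max(u[0]-w,0)
        cv2.imwrite(f"pics/fit_{c}_{k}.png",im[y0:y0+520,x0:x0+600])
E
python3 fit.py
python3 -c "
import cv2,numpy as np
for k in ['rec','load']:
    a=[cv2.resize(cv2.imread(f'pics/fit_{c}_{k}.png')[:, :],(400,350)) for c in ('scene','side')]
    cv2.imwrite(f'pics/fit_{k}.png',np.hstack(a))
"
```

```text
rec [ 0.5548 -0.1781  0.2358] [-0.3, -2.4, 2.5, -0.5, -1.7, -3.4, 0.2, 0.2, -1.6, 1.5, 0.3, -1.8, 0.9, 0.6, 4.0, -1.6, -4.9, -1.9, -1.7, 1.1]
load [ 0.5152  0.2199 -0.0006] [-1.6, -1.3, 2.0, 1.0, 2.7, 0.9, -0.3, -0.3, 2.5, -0.8, -0.6, 3.0, -0.9, 1.2, -0.8, -1.6, 3.4, 2.9]
```

View pics/fit_rec.png

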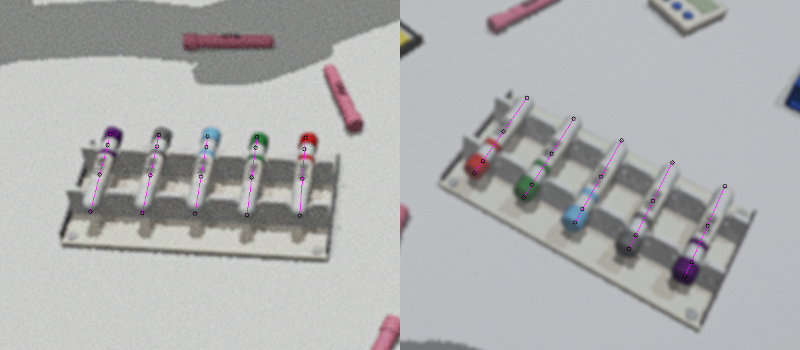

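View pics/fit_load.png

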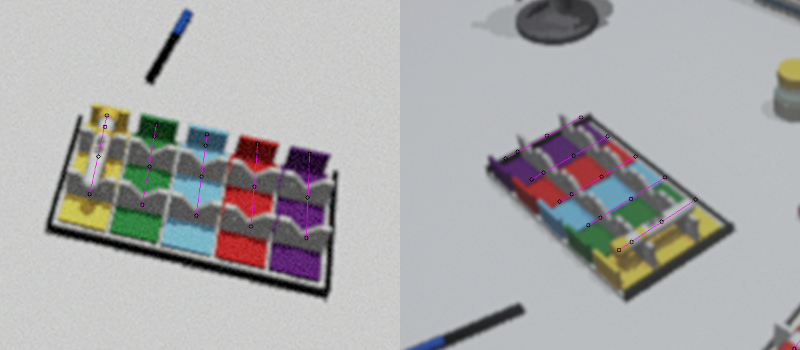

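```bash
cat >> h.py <<'E'
def go(x,y,z,yaw):
    s=status.observe(); p=np.array(s["position"]); d=np.array([x,y,z])-p
    from scipy.spatial.transform import Rotation as R
    Rc=R.from_euler("xyz",s["tool_rot"]); Rt=R.from_euler("xyz",[np.pi,0,yaw])
    print("t",s["clock"],"pos",p.round(4),"w",round(s["grip_width"],4),"turn(deg)",np.degrees((Rc.inv()*Rt).as_rotvec()).round(2),"offset after turn(mm)",(Rt.inv().apply(d)*1e3).round(1))
E
python3 -c "
from h import *
go(.50,-.19,.25,.236)"
```

```text
t 1.35 pos [ 0.2409 -0.5767  0.2503] w 0.0854 turn(deg) [-0.   -0.    9.15] offset after turn(mm) [ 3.423e+02 -3.154e+02  3.000e-01]
```

```bash
python3 -m handwheel '[{"offset":[0,0,0],"rot":[0,0,4.6],"claw":-0.15},{"offset":[0,0,0],"rot":[0,0,4.6],"claw":-0.15},{"offset":[34,-32,0],"rot":[0,0,0],"claw":-0.15},{"offset":[34,-32,0],"rot":[0,0,0],"claw":-0.15},{"offset":[34,-32,0],"rot":[0,0,0],"claw":-0.15},{"offset":[34,-32,0],"rot":[0,0,0],"claw":-0.15},{"offset":[34,-32,0],"rot":[0,0,0],"claw":-0.15},{"offset":[34,-32,0],"rot":[0,0,0],"claw":-0.15},{"offset":[34,-32,0],"rot":[0,0,0],"claw":-0.15},{"offset":[34,-32,0],"rot":[0,0,0],"claw":-0.15},{"offset":[34,-32,0],"rot":[0,0,0],"claw":-0.15},{"offset":[34,-32,0],"rot":[0,0,0],"claw":-0.15}]' 40; python3 -m handwheel '[{"offset":[0,0,0],"rot":[0,0,0],"claw":-0.15},{"offset":[0,0,0],"rot":[0,0,0],"claw":-0.15}]'
python3 - <<'E'
from h import *
go(.50,-.19,.25,.236)
f=imaging.grab_frame("wrist"); cv2.imwrite("pics/wrist1.png",f["color"][:,:,::-1])
T=np.array(f["camera_from_world"]); print(-T[:3,:3].T@T[:3,3])
for c in "purple red green blue grey".split():
    r=imaging.mark_of(f"tube_{c}_mid","wrist")
    print(c,[(round(x["conf"],2),np.round(x["uv"],1).tolist(),ray_at(f,x["uv"],0.04)[:2].round(4).tolist()) for x in r[:3]])
E
```

```text
clock: 2.55
position: [0.4978, -0.1846, 0.2506]
tool_rot: [3.141, -0.0, 0.235]
force: [-0.0, -0.9, -0.2]
grip_width: 0.0363
clock: 2.75
position: [0.4974, -0.1854, 0.2502]
tool_rot: [-3.142, 0.0, 0.237]
force: [-0.3, -0.0, 0.7]
grip_width: 0.0364
t 2.75 pos [ 0.4974 -0.1854  0.2502] w 0.0364 turn(deg) [-0.    0.    0.08] offset after turn(mm) [1.4 5.1 0.2]
[ 0.56187788 -0.16963642  0.375962  ]
purple [(0.63, [396.7, 125.5], [0.5749, -0.2738])]
red [(0.91, [175.6, 123.5], [0.5298, -0.0788]), (0.85, [286.4, 342.2], [0.3323, -0.2302]), (0.84, [161.3, 275.5], [0.3782, -0.0886])]
green [(0.6, [231.7, 124.4], [0.5409, -0.1283])]
blue [(0.68, [287.0, 132.9], [0.5453, -0.1787])]
grey [(0.89, [343.0, 128.6], [0.5609, -0.2272])]
```

View pics/wrist1.png

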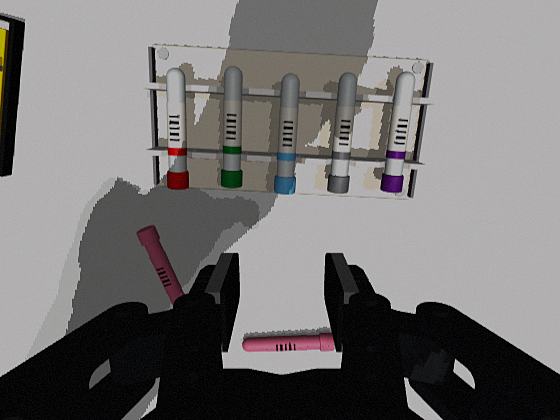

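The wrist view shows all five tubes cleanly at rows 68–192: red column 177, green 232, blue 287, grey 342, purple 398. The pink look-alikes lie closer to the robot. I take the tube axes from the segmentation.

```bash
cat > tubes.py <<'E'
from h import *
f=imaging.grab_frame("wrist")
c0=-np.array(f["camera_from_world"])[:3,:3].T@np.array(f["camera_from_world"])[:3,3]
for c in "purple red green blue grey".split():
    best=None
    for r in imaging.regions_of(f"tube_{c}_mid","wrist")[:4]:
        m=r["region"]; v,u=np.nonzero(m)
        W=np.array([ray_at(f,(a,b),.042)[:2] for a,b in zip(u,v)])
        mu=W.mean(0)
        if mu[0]<.48: continue
        w,V=np.linalg.eigh(np.cov((W-mu).T)); d=V[:,1]*np.sign(V[0,1]); n=np.array([-d[1],d[0]])
        t=(W-mu)@d; k=(W-mu)@n
        # sub-sections
        print(c,round(r["conf"],2),"mean",mu.round(4),"yaw",np.arctan2(d[1],d[0]).round(3),"round end->mid",(mu+d*(t.max()-.049)).round(4),"cap->mid",(mu+d*(t.min()+.057)).round(4),"len",(np.ptp(t)).round(4))
E
python3 tubes.py
```

```text
purple 0.91 mean [ 0.568  -0.2765] yaw 0.178 round end->mid [ 0.571 -0.276] cap->mid [ 0.5712 -0.276 ] len 0.1058
red 0.74 mean [ 0.5234 -0.081 ] yaw 0.185 round end->mid [ 0.5273 -0.0803] cap->mid [ 0.5269 -0.0804] len 0.1064
green 0.62 mean [ 0.5365 -0.1296] yaw 0.182 round end->mid [ 0.5404 -0.1289] cap->mid [ 0.5403 -0.1289] len 0.1061
blue 0.7 mean [ 0.5428 -0.1793] yaw 0.181 round end->mid [ 0.5471 -0.1785] cap->mid [ 0.5461 -0.1787] len 0.107
grey 0.62 mean [ 0.5559 -0.2277] yaw 0.185 round end->mid [ 0.5602 -0.2269] cap->mid [ 0.5581 -0.2273] len 0.1081
```

```bash
python3 -c "
from h import *
go(.5271,-.0803,.042,.182)"
```

```text
t 3.35 pos [ 0.4969 -0.1864  0.2503] w 0.0364 turn(deg) [-0.    0.    3.03] offset after turn(mm) [ 48.9 -98.9 208.3]
```

```bash
python3 -m handwheel '[{"offset":[0,0,0],"rot":[0,0,3.0],"claw":-0.15},{"offset":[12,-25,30],"rot":[0,0,0],"claw":-0.15},{"offset":[12,-25,30],"rot":[0,0,0],"claw":-0.15},{"offset":[12,-25,30],"rot":[0,0,0],"claw":-0.15},{"offset":[13,-24,30],"rot":[0,0,0],"claw":-0.15},{"offset":[0,0,0],"rot":[0,0,0],"claw":-0.15},{"offset":[0,0,0],"rot":[0,0,0],"claw":-0.15}]' 40
python3 - <<'E'
from h import *
go(.5271,-.0803,.042,.182)
f=imaging.grab_frame("wrist"); cv2.imwrite("pics/wrist2.png",f["color"][:,:,::-1])
go(.5271,-.0803,.042,.182)
E
```

```text
clock: 4.05
position: [0.527, -0.0797, 0.1299]
tool_rot: [-3.141, 0.001, 0.184]
force: [0.1, -1.1, -0.1]
grip_width: 0.0361
t 4.05 pos [ 0.527  -0.0797  0.1299] w 0.0361 turn(deg) [-0.02  0.07  0.11] offset after turn(mm) [-0.   0.6 87.9]
t 4.1 pos [ 0.5273 -0.0806  0.1306] w 0.0367 turn(deg) [0.02 0.   0.03] offset after turn(mm) [-0.1 -0.3 88.6]
```

View pics/wrist2.png

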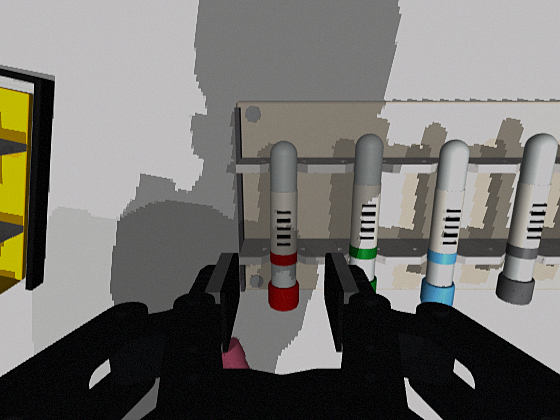

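The red tube (column 284) is centred between the fingers (columns 238 and 327). I descend and grasp.

```bash
python3 -m handwheel '[{"offset":[0,0,30],"rot":[0,0,0],"claw":-0.15},{"offset":[0,0,30],"rot":[0,0,0],"claw":-0.15},{"offset":[0,0,20],"rot":[0,0,0],"claw":-0.15},{"offset":[0,0,8],"rot":[0,0,0],"claw":-0.15},{"offset":[0,0,0],"rot":[0,0,0],"claw":-0.15},{"offset":[0,0,0],"rot":[0,0,0],"claw":-1},{"offset":[0,0,0],"rot":[0,0,0],"claw":-1},{"offset":[0,0,0],"rot":[0,0,0],"claw":-1},{"offset":[0,0,0],"rot":[0,0,0],"claw":-1},{"offset":[0,0,0],"rot":[0,0,0],"claw":-1}]' 40
```

```text
clock: 5.1
position: [0.5279, -0.0804, 0.0435]
tool_rot: [3.141, -0.002, 0.182]
force: [-0.6, -2.6, 9.8]
grip_width: 0.0148
```

```bash
python3 -m handwheel '[{"offset":[0,0,-20],"rot":[0,0,0],"claw":-1},{"offset":[0,0,-40],"rot":[0,0,0],"claw":-1},{"offset":[0,0,-45],"rot":[0,0,0],"claw":-1},{"offset":[0,0,-45],"rot":[0,0,0],"claw":-1},{"offset":[0,0,-30],"rot":[0,0,5.2],"claw":-1},{"offset":[0,0,-30],"rot":[0,0,5.2],"claw":-1}]' 40
python3 -c "
from h import *
go(.455,.22,.25,0)"
```

```text
clock: 5.7
position: [0.5271, -0.0801, 0.2549]
tool_rot: [-3.141, -0.002, -0.002]
force: [-0.5, 0.2, -0.4]
grip_width: 0.0146
t 5.7 pos [ 0.5271 -0.0801  0.2549] w 0.0146 turn(deg) [-0.01 -0.12 -0.13] offset after turn(mm) [ -72.1 -300.1    4.9]
```

```bash
python3 -m handwheel '[{"offset":[-9,-37.5,0],"rot":[0,0,0],"claw":-1},{"offset":[-9,-37.5,0],"rot":[0,0,0],"claw":-1},{"offset":[-9,-37.5,0],"rot":[0,0,0],"claw":-1},{"offset":[-9,-37.5,0],"rot":[0,0,0],"claw":-1},{"offset":[-9,-37.5,0],"rot":[0,0,0],"claw":-1},{"offset":[-9,-37.5,0],"rot":[0,0,0],"claw":-1},{"offset":[-9,-37.5,0],"rot":[0,0,0],"claw":-1},{"offset":[-9,-37.5,0],"rot":[0,0,0],"claw":-1},{"offset":[0,0,0],"rot":[0,0,0],"claw":-1},{"offset":[0,0,0],"rot":[0,0,0],"claw":-1}]' 40
python3 - <<'E'
from h import *
f=imaging.grab_frame("wrist"); cv2.imwrite("pics/wrist3.png",f["color"][:,:,::-1])
for n in ["lane_purple_seat","lane_red_seat","lane_green_seat","lane_blue_seat","tube_yellow_mid","tube_red_mid"]:
    r=imaging.mark_of(n,"wrist")
    print(n,[(round(x["conf"],2),np.round(x["uv"],1).tolist(),ray_at(f,x["uv"],0.04)[:2].round(4).tolist()) for x in r[:3]])
r=imaging.regions_of("tube_red_mid","wrist")
go(.455,.22,.25,0)
E
```

```text
clock: 6.7
position: [0.4545, 0.2205, 0.2528]
tool_rot: [-3.141, -0.001, 0.003]
force: [-0.0, -1.6, -1.2]
grip_width: 0.0145
lane_purple_seat [(0.8, [172.8, 111.4], [0.5215, 0.3191])]
lane_red_seat [(0.73, [227.5, 116.1], [0.5174, 0.2698])]
lane_green_seat [(0.57, [340.4, 120.2], [0.514, 0.1673])]
lane_blue_seat [(0.78, [285.5, 119.6], [0.5144, 0.2172])]
tube_yellow_mid [(0.8, [395.8, 128.6], [0.5066, 0.1164])]
tube_red_mid [(0.77, [282.9, 287.1], [0.3471, 0.2192])]
t 7.1 pos [0.455  0.2194 0.2524] w 0.0145 turn(deg) [ 0.   -0.01  0.03] offset after turn(mm) [-0.  -0.6  2.4]
```

View pics/wrist3.png

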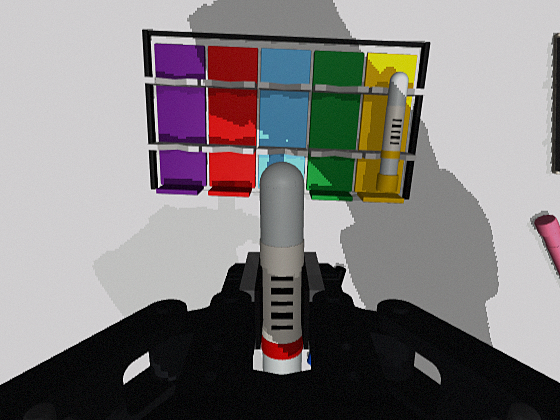

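The loading rack is in full view, with purple at column 180, red 232, blue 286, green 337 and the yellow tube at 395. Bars lie near rows 85 and 150 and the tabs near row 190. I refine the rack pose from a zoom of this view.

Run:
```python
from h import *
import pickle
f=imaging.grab_frame("wrist"); pickle.dump(dict(f),open("f3.pkl","wb"))
im=f["color"][20:210,130:440,::-1]
im=cv2.resize(im,None,fx=2.58,fy=2.58,interpolation=cv2.INTER_CUBIC); cv2.imwrite("pics/zoom3.png",im)
```

```text
(no output)
```

View pics/zoom3.png

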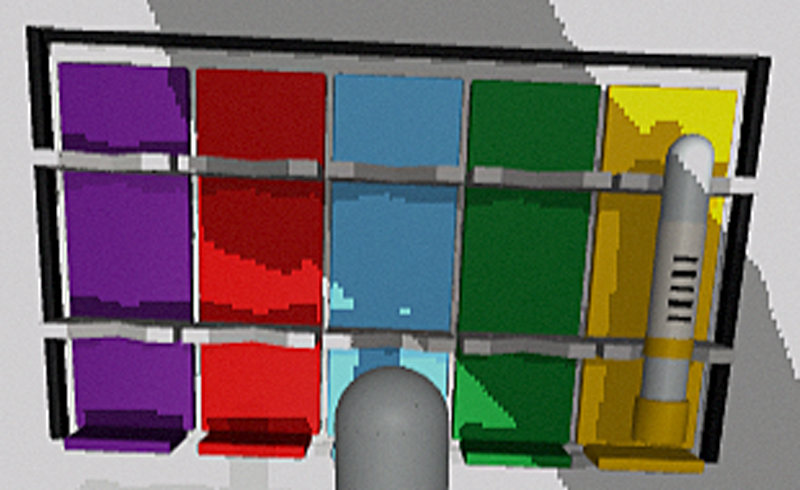

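Run:
```python
from h import *
import pickle
f=pickle.load(open("f3.pkl","rb"))
for lab,z,pts in [("upper",.043,[(40,158),(178,160),(325,170),(470,178),(615,182),(742,185)]),("lower",.043,[(48,329),(182,333),(323,341),(458,345),(598,350)]),("tabtop",.036,[(122,440),(252,446),(515,453),(640,460)])]:
    for p in pts:
        uv=(p[0]/2.58+130-.3,p[1]/2.58+20-.3); print(lab,p,ray_at(f,uv,z)[:2].round(4), round(float(f["range_z"][int(uv[1]),int(uv[0])]),3))
# yellow tube axis
r=imaging.regions_of("tube_yellow_mid","wrist")[0]; v,u=np.nonzero(r["region"])
W=np.array([ray_at(f,(a,b),.042)[:2] for a,b in zip(u,v)]);mu=W.mean(0);w,V=np.linalg.eigh(np.cov((W-mu).T));d=V[:,1]*np.sign(V[0,1]);t=(W-mu)@d
print("yellow",mu,np.arctan2(d[1],d[0]),mu+d*(t.max()-.049),mu+d*(t.min()+.057),np.ptp(t))
go(0,0,0,0)
```

```text
upper (40, 158) [0.5478 0.3389] 0.315
upper (178, 160) [0.5471 0.2921] 0.327
upper (325, 170) [0.5439 0.2423] 0.344
upper (470, 178) [0.5412 0.1929] 0.338
upper (615, 182) [0.5399 0.1433] 0.324
upper (742, 185) [0.5389 0.0998] 0.315
lower (48, 329) [0.4904 0.3418] 0.33
lower (182, 333) [0.4889 0.2943] 0.33
lower (323, 341) [0.4861 0.2441] 0.363
lower (458, 345) [0.4846 0.196 ] 0.359
lower (598, 350) [0.4828 0.1459] 0.342
tabtop (122, 440) [0.4486 0.3207] 0.347
tabtop (252, 446) [0.4463 0.2721] 0.351
tabtop (515, 453) [0.4435 0.1733] 0.353
tabtop (640, 460) [0.4407 0.1262] 0.352
yellow [0.50186653 0.11982433] -0.03601045232199358 [0.50613196 0.11967066] [0.50488311 0.11971565] 0.10724966445490498
t 7.2 pos [0.4549 0.2196 0.2523] w 0.0148 turn(deg) [-0.   -0.    0.05] offset after turn(mm) [-454.9  219.6  252.3]
```

```bash
python3 -c "
from h import *
go(.5165,.269,.0435,-.04)"
```

```text
t 7.2 pos [0.4549 0.2196 0.2523] w 0.0148 turn(deg) [-0.   -0.    2.34] offset after turn(mm) [ 59.6 -51.8 208.8]
```

```bash
python3 -m handwheel '[{"offset":[0,0,0],"rot":[0,0,2.3],"claw":-1},{"offset":[20,-17.3,43],"rot":[0,0,0],"claw":-1},{"offset":[20,-17.3,43],"rot":[0,0,0],"claw":-1},{"offset":[19.6,-17.2,43],"rot":[0,0,0],"claw":-1},{"offset":[0,0,0],"rot":[0,0,0],"claw":-1},{"offset":[0,0,0],"rot":[0,0,0],"claw":-1}]'
python3 - <<'E'
from h import *
f=imaging.grab_frame("wrist"); cv2.imwrite("pics/wrist4.png",f["color"][:,:,::-1])
f=imaging.grab_frame("side"); cv2.imwrite("pics/side4.png",cv2.resize(f["color"][90:270,80:320,::-1],None,fx=3,fy=3))
go(.5165,.269,.0435,-.04)
E
```

```text
clock: 7.8
position: [0.5153, 0.2687, 0.1235]
tool_rot: [3.14, 0.002, -0.039]
force: [-0.1, 0.3, 0.6]
grip_width: 0.0145
t 7.9 pos [0.5162 0.2688 0.1261] w 0.0143 turn(deg) [-0.05 -0.1   0.05] offset after turn(mm) [ 0.3 -0.2 82.6]
```

View pics/wrist4.png

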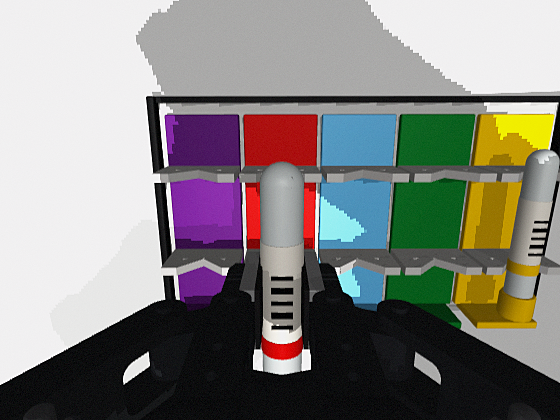

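View pics/side4.png

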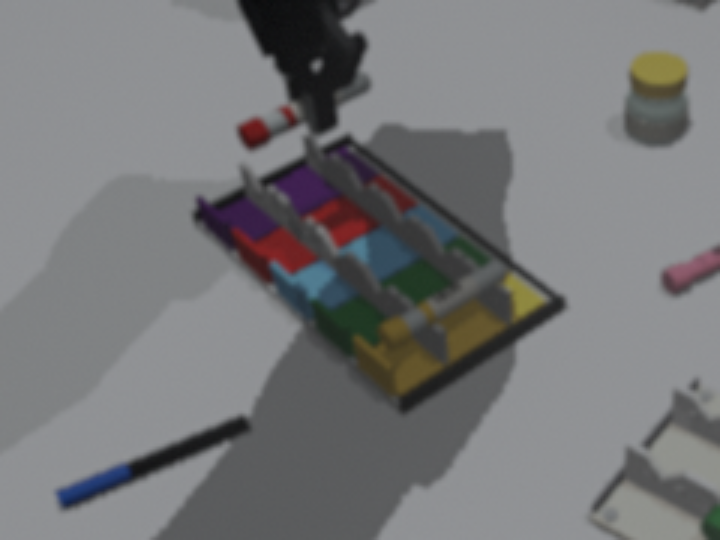

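The red tube is held level above the red lane. It sits at column 282, between the lane edges once perspective is allowed for. I lower it slowly.

```bash
python3 -m handwheel '[{"offset":[0,0,25],"rot":[0,0,0],"claw":-1},{"offset":[0,0,25],"rot":[0,0,0],"claw":-1},{"offset":[0,0,15],"rot":[0,0,0],"claw":-1},{"offset":[0,0,8],"rot":[0,0,0],"claw":-1},{"offset":[0,0,5],"rot":[0,0,0],"claw":-1},{"offset":[0,0,0],"rot":[0,0,0],"claw":-1},{"offset":[0,0,0],"rot":[0,0,0],"claw":-1}]'
```

```text
clock: 8.6
position: [0.5162, 0.2691, 0.0472]
tool_rot: [-3.141, -0.001, -0.039]
force: [0.1, 0.5, 0.2]
grip_width: 0.0145
```

```bash
python3 -m handwheel '[{"offset":[0,0,2],"rot":[0,0,0],"claw":-1},{"offset":[0,0,1.5],"rot":[0,0,0],"claw":-1},{"offset":[0,0,0],"rot":[0,0,0],"claw":-1}]'
```

```text
clock: 8.9
position: [0.5162, 0.2694, 0.0434]
tool_rot: [-3.141, -0.001, -0.039]
force: [-1.4, 1.2, 7.8]
grip_width: 0.0142
```

Contact (7.8 N upwards) matches the resting height at the pick. I release, retreat and look.

```bash
python3 -m handwheel '[{"offset":[0,0,0],"rot":[0,0,0],"claw":-0.4},{"offset":[0,0,0],"rot":[0,0,0],"claw":-0.15},{"offset":[0,0,0],"rot":[0,0,0],"claw":-0.15},{"offset":[0,0,-20],"rot":[0,0,0],"claw":-0.15},{"offset":[0,0,-40],"rot":[0,0,0],"claw":-0.15},{"offset":[-20,10,-45],"rot":[0,0,0],"claw":-0.15},{"offset":[-40,30,-45],"rot":[0,0,0],"claw":-0.15},{"offset":[0,20,-45],"rot":[0,0,0],"claw":-0.15},{"offset":[0,0,0],"rot":[0,0,0],"claw":-0.15}]'
cat > look.py <<'E'
import sys
from h import *
f=imaging.grab_frame("wrist"); cv2.imwrite(f"pics/{sys.argv[1]}.png",f["color"][:,:,::-1])
P=dict(red=(.5165,.269),blue=(.5145,.219),green=(.5123,.169),purple=(.5187,.319),yellow=(.5105,.119))
e=np.array([np.cos(.04),-np.sin(.04)]); n=np.array([-e[1],e[0]])
for c in sys.argv[2:]:
    for r in imaging.regions_of(f"tube_{c}_mid","wrist")[:4]:
        v,u=np.nonzero(r["region"])
        W=np.array([ray_at(f,(a,b),.042)[:2] for a,b in zip(u,v)]);mu=W.mean(0);w,V=np.linalg.eigh(np.cov((W-mu).T));d=V[:,1]*np.sign(V[0,1]);t=(W-mu)@d
        a=mu+d*(t.max()-.049); b=mu+d*(t.min()+.057); m=(a+b)/2-P[c]
        print(c,round(r["conf"],2),"mid",((a+b)/2).round(4),"along/across mm",(1e3*m@e).round(1),(1e3*m@n).round(1),"yaw rel",(np.arctan2(d[1],d[0])+.04).round(3),"len",np.ptp(t).round(4))
E
python3 look.py wrist5 red yellow
```

```text
clock: 9.8
position: [0.4657, 0.2172, 0.2312]
tool_rot: [-3.139, -0.007, -0.041]
force: [0.9, 1.4, -1.6]
grip_width: 0.0366
red 0.66 mid [0.5155 0.3115] along/across mm -2.7 42.4 yaw rel -0.014 len 0.1325
red 0.6 mid [0.5154 0.2696] along/across mm -1.2 0.6 yaw rel 0.0 len 0.1073
red 0.53 mid [ 0.4187 -0.0302] along/across mm -85.8 -302.8 yaw rel 0.325 len 0.0216
yellow 0.83 mid [0.5052 0.1197] along/across mm -5.3 0.5 yaw rel 0.002 len 0.107
```

View pics/wrist5.png

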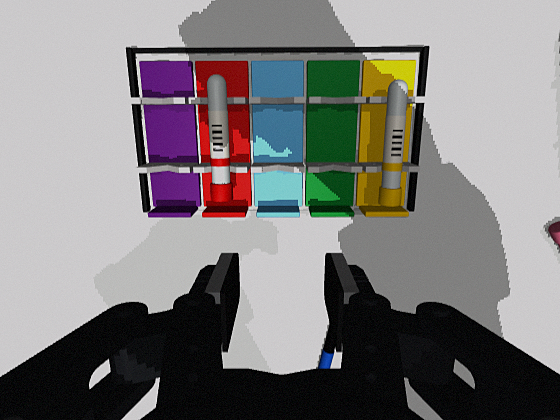

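The red tube lies fully in the red lane with its cap at the tab, measured -1.2 mm along and 0.6 mm across. Next is the purple tube.

```bash
python3 -c "
from h import *
go(.5711,-.276,.13,.182)"
```

```text
t 9.95 pos [0.4643 0.2186 0.226 ] w 0.0364 turn(deg) [-1.000e-02 -2.000e-02 -1.267e+01] offset after turn(mm) [ 15.5 505.8  96. ]
```

```bash
python3 -m handwheel '[{"offset":[0,0,0],"rot":[0,0,-6.3],"claw":-0.15},{"offset":[0,0,0],"rot":[0,0,-6.3],"claw":-0.15},{"offset":[1.5,48,0],"rot":[0,0,0],"claw":-0.15},{"offset":[1.5,48,0],"rot":[0,0,0],"claw":-0.15},{"offset":[1.5,48,0],"rot":[0,0,0],"claw":-0.15},{"offset":[1.5,48,0],"rot":[0,0,0],"claw":-0.15},{"offset":[1.5,48,0],"rot":[0,0,0],"claw":-0.15},{"offset":[1.5,48,0],"rot":[0,0,0],"claw":-0.15},{"offset":[1.5,48,0],"rot":[0,0,0],"claw":-0.15},{"offset":[1.5,48,0],"rot":[0,0,0],"claw":-0.15},{"offset":[1.5,48,0],"rot":[0,0,0],"claw":-0.15},{"offset":[0,24,0],"rot":[0,0,0],"claw":-0.15}]'
python3 -c "
from h import *
go(.5711,-.276,.13,.182)"
```

```text
clock: 11.15
position: [0.5594, -0.2313, 0.2241]
tool_rot: [-3.141, 0.002, 0.178]
force: [-0.1, 1.1, 0.1]
grip_width: 0.0366
t 11.15 pos [ 0.5594 -0.2313  0.2241] w 0.0366 turn(deg) [-0.01  0.14 -0.22] offset after turn(mm) [ 3.5 46.1 94.1]
```

```bash
python3 -m handwheel '[{"offset":[1.7,23,32],"rot":[0,0,-0.2],"claw":-0.15},{"offset":[1.7,23,32],"rot":[0,0,0],"claw":-0.15},{"offset":[0,0,30],"rot":[0,0,0],"claw":-0.15},{"offset":[0,0,0],"rot":[0,0,0],"claw":-0.15},{"offset":[0,0,0],"rot":[0,0,0],"claw":-0.15}]'
cat > pre.py <<'E'
import sys
from h import *
f=imaging.grab_frame("wrist"); cv2.imwrite(f"pics/{sys.argv[1]}.png",f["color"][:,:,::-1])
go(*map(float,sys.argv[2:6]))
E
python3 pre.py wrist6 .5711 -.276 .042 .182
```

```text
clock: 11.65
position: [0.5713, -0.2712, 0.1314]
tool_rot: [-3.14, 0.002, 0.186]
force: [0.7, 0.7, 0.5]
grip_width: 0.0362
t 11.7 pos [ 0.5719 -0.2714  0.1327] w 0.0364 turn(deg) [-0.02 -0.01  0.21] offset after turn(mm) [-1.6  4.4 90.7]
```

View pics/wrist6.png

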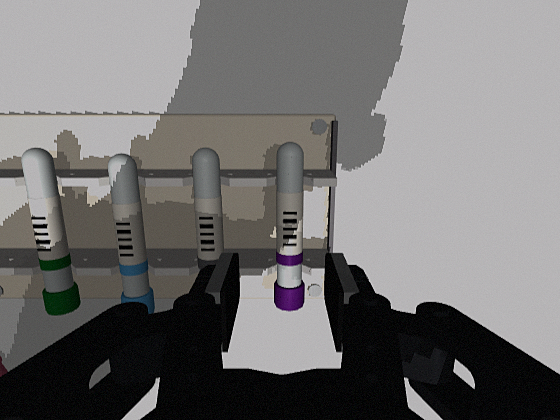

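The purple tube is at column 289 against a finger centre of 283, so about +4.4 mm of y is still needed, as computed.

```bash
python3 -m handwheel '[{"offset":[-1.5,4.4,10],"rot":[0,0,0.2],"claw":-0.15},{"offset":[0,0,30],"rot":[0,0,0],"claw":-0.15},{"offset":[0,0,30],"rot":[0,0,0],"claw":-0.15},{"offset":[0,0,15],"rot":[0,0,0],"claw":-0.15},{"offset":[0,0,5],"rot":[0,0,0],"claw":-0.15},{"offset":[0,0,0],"rot":[0,0,0],"claw":-0.15},{"offset":[0,0,0],"rot":[0,0,0],"claw":-1},{"offset":[0,0,0],"rot":[0,0,0],"claw":-1},{"offset":[0,0,0],"rot":[0,0,0],"claw":-1},{"offset":[0,0,0],"rot":[0,0,0],"claw":-1}]'
python3 -c "
from h import *
go(.5187,.319,.125,-.04)"
```

```text
clock: 12.7
position: [0.5713, -0.276, 0.0434]
tool_rot: [-3.141, -0.001, 0.182]
force: [-0.8, 5.4, 5.3]
grip_width: 0.0148
t 12.7 pos [ 0.5713 -0.276   0.0434] w 0.0148 turn(deg) [-0.02 -0.08 12.7 ] offset after turn(mm) [ -76.4 -592.4  -81.6]
```

```bash
python3 -m handwheel '[{"offset":[0,0,-20],"rot":[0,0,0],"claw":-1},{"offset":[0,0,-40],"rot":[0,0,0],"claw":-1},{"offset":[0,0,-45],"rot":[0,0,0],"claw":-1},{"offset":[0,0,-25],"rot":[0,0,6.35],"claw":-1},{"offset":[0,0,0],"rot":[0,0,6.35],"claw":-1},{"offset":[-6,-48,0],"rot":[0,0,0],"claw":-1},{"offset":[-6,-48,0],"rot":[0,0,0],"claw":-1},{"offset":[-6,-48,0],"rot":[0,0,0],"claw":-1},{"offset":[-6,-48,0],"rot":[0,0,0],"claw":-1},{"offset":[-6,-48,0],"rot":[0,0,0],"claw":-1},{"offset":[-6,-48,0],"rot":[0,0,0],"claw":-1},{"offset":[-6,-48,0],"rot":[0,0,0],"claw":-1}]'
python3 -c "
from h import *
go(.5187,.319,.125,-.04)"
```

```text
clock: 13.9
position: [0.5423, 0.0626, 0.1734]
tool_rot: [-3.141, -0.002, -0.041]
force: [1.2, 1.4, -0.3]
grip_width: 0.0143
t 13.9 pos [0.5423 0.0626 0.1734] w 0.0143 turn(deg) [-0.02 -0.11 -0.04] offset after turn(mm) [ -33.8 -255.2   48.4]
```

```bash
python3 -m handwheel '[{"offset":[-6,-45,0],"rot":[0,0,0],"claw":-1},{"offset":[-6,-45,0],"rot":[0,0,0],"claw":-1},{"offset":[-6,-45,0],"rot":[0,0,0],"claw":-1},{"offset":[-6,-45,0],"rot":[0,0,0],"claw":-1},{"offset":[-6,-45,20],"rot":[0,0,0],"claw":-1},{"offset":[-4,-30,28],"rot":[0,0,0],"claw":-1},{"offset":[0,0,0],"rot":[0,0,0],"claw":-1},{"offset":[0,0,0],"rot":[0,0,0],"claw":-1}]'
python3 pre.py wrist7 .5187 .319 .0435 -.04
```

```text
clock: 14.7
position: [0.5185, 0.3173, 0.1243]
tool_rot: [3.141, 0.0, -0.039]
force: [0.7, -0.4, 0.7]
grip_width: 0.0147
t 14.75 pos [0.5192 0.3165 0.1249] w 0.0144 turn(deg) [-0.01 -0.05 -0.05] offset after turn(mm) [-0.6 -2.5 81.4]
```

View pics/wrist7.png

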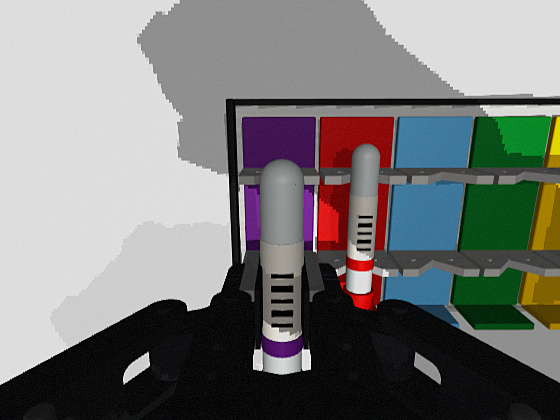

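The purple tube is held over the purple lane (column 282), and the red tube rests alongside at column 366. I lower with a small correction.

```bash
python3 -m handwheel '[{"offset":[-0.5,-2,25],"rot":[0,0,0],"claw":-1},{"offset":[0,0,25],"rot":[0,0,0],"claw":-1},{"offset":[0,0,15],"rot":[0,0,0],"claw":-1},{"offset":[0,0,8],"rot":[0,0,0],"claw":-1},{"offset":[0,0,4.5],"rot":[0,0,0],"claw":-1},{"offset":[0,0,2],"rot":[0,0,0],"claw":-1},{"offset":[0,0,0],"rot":[0,0,0],"claw":-1},{"offset":[0,0,0],"rot":[0,0,0],"claw":-1}]'
```

```text
clock: 15.55
position: [0.5186, 0.3191, 0.0452]
tool_rot: [-3.141, -0.001, -0.041]
force: [0.6, -0.4, 0.5]
grip_width: 0.0145
```

```bash
python3 -m handwheel '[{"offset":[0,0,1.8],"rot":[0,0,0],"claw":-1},{"offset":[0,0,0],"rot":[0,0,0],"claw":-1}]'
```

```text
clock: 15.75
position: [0.5187, 0.3193, 0.0434]
tool_rot: [-3.141, -0.001, -0.041]
force: [-0.1, 1.2, 7.3]
grip_width: 0.0143
```

```bash
python3 -m handwheel '[{"offset":[0,0,0],"rot":[0,0,0],"claw":-0.4},{"offset":[0,0,0],"rot":[0,0,0],"claw":-0.15},{"offset":[0,0,0],"rot":[0,0,0],"claw":-0.15},{"offset":[0,0,-20],"rot":[0,0,0],"claw":-0.15},{"offset":[0,0,-40],"rot":[0,0,0],"claw":-0.15},{"offset":[-20,20,-45],"rot":[0,0,0],"claw":-0.15},{"offset":[-35,40,-45],"rot":[0,0,0],"claw":-0.15},{"offset":[0,40,-30],"rot":[0,0,0],"claw":-0.15},{"offset":[0,0,0],"rot":[0,0,0],"claw":-0.15}]'
python3 look.py wrist8 red purple yellow
python3 -c "
from h import *
go(.5466,-.1786,.13,.182)"
```

```text
clock: 16.65
position: [0.472, 0.2293, 0.2112]
tool_rot: [-3.141, -0.005, -0.045]
force: [1.6, -0.2, -1.2]
grip_width: 0.0362
red 0.78 mid [0.5153 0.2697] along/across mm -1.2 0.6 yaw rel -0.005 len 0.1073
purple 0.83 mid [0.5188 0.3196] along/across mm 0.1 0.6 yaw rel 0.0 len 0.1079
purple 0.47 mid [0.5141 0.2646] along/across mm -2.4 -54.6 yaw rel -0.001 len 0.1321
yellow 0.67 mid [0.5184 0.3197] along/across mm -0.1 200.9 yaw rel -0.001 len 0.1087
yellow 0.61 mid [0.5051 0.1197] along/across mm -5.4 0.5 yaw rel 0.004 len 0.1079
t 16.85 pos [0.4707 0.2339 0.207 ] w 0.0362 turn(deg) [-1.000e-02  3.000e-02 -1.272e+01] offset after turn(mm) [  0.  419.4  77. ]
```

View pics/wrist8.png

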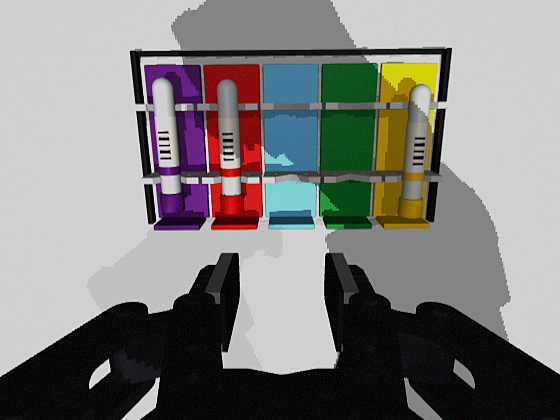

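Purple and red are both seated. Next is the blue tube.

```bash
python3 -m handwheel '[{"offset":[0,0,0],"rot":[0,0,-6.35],"claw":-0.15},{"offset":[0,0,0],"rot":[0,0,-6.35],"claw":-0.15},{"offset":[0,46.6,0],"rot":[0,0,0],"claw":-0.15},{"offset":[0,46.6,0],"rot":[0,0,0],"claw":-0.15},{"offset":[0,46.6,0],"rot":[0,0,0],"claw":-0.15},{"offset":[0,46.6,0],"rot":[0,0,0],"claw":-0.15},{"offset":[0,46.6,0],"rot":[0,0,0],"claw":-0.15},{"offset":[0,46.6,10],"rot":[0,0,0],"claw":-0.15},{"offset":[0,46.6,20],"rot":[0,0,0],"claw":-0.15},{"offset":[0,46.6,20],"rot":[0,0,0],"claw":-0.15},{"offset":[0,46.6,20],"rot":[0,0,0],"claw":-0.15},{"offset":[0,0,0],"rot":[0,0,0],"claw":-0.15}]'
python3 pre.py wrist9 .5466 -.1786 .042 .182
```

```text
clock: 18.05
position: [0.5448, -0.1828, 0.1344]
tool_rot: [3.141, 0.005, 0.175]
force: [-0.5, 0.3, 0.4]
grip_width: 0.0366
t 18.1 pos [ 0.5452 -0.1795  0.1355] w 0.0365 turn(deg) [-0.06  0.22 -0.25] offset after turn(mm) [ 1.5 -0.6 93.5]
```

View pics/wrist9.png

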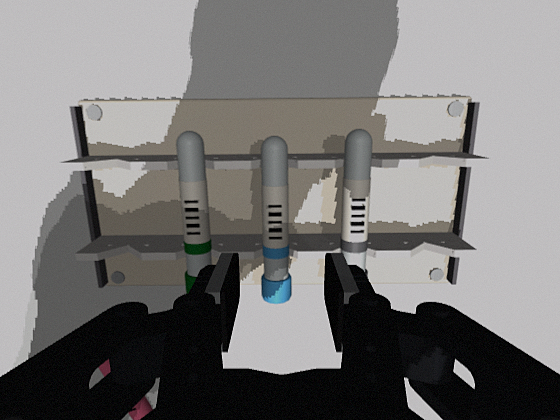

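Blue (column 276) is between green (190) and grey (358). The arm was still settling in that picture, so I settle it and re-check.

```bash
python3 -m handwheel '[{"offset":[0,0,0],"rot":[0,0,0],"claw":-0.15},{"offset":[0,0,0],"rot":[0,0,0],"claw":-0.15}]'; python3 tubes.py;python3 pre.py wrist10 .5466 -.1786 .042 .182
```

```text
clock: 18.3
position: [0.5464, -0.1758, 0.1381]
tool_rot: [-3.141, 0.0, 0.183]
force: [0.3, -0.0, 0.7]
grip_width: 0.0364
red 0.27 mean [ 0.5493 -0.1269] yaw 0.173 round end->mid [ 0.5412 -0.1283] cap->mid [ 0.5607 -0.1249] len 0.0862
green 0.74 mean [ 0.5495 -0.1269] yaw 0.174 round end->mid [ 0.5412 -0.1283] cap->mid [ 0.56  -0.125] len 0.0869
blue 0.74 mean [ 0.5421 -0.1794] yaw 0.183 round end->mid [ 0.5468 -0.1785] cap->mid [ 0.5429 -0.1792] len 0.11
grey 0.6 mean [ 0.5645 -0.2264] yaw 0.211 round end->mid [ 0.56   -0.2273] cap->mid [ 0.5629 -0.2267] len 0.1031
t 18.65 pos [ 0.5462 -0.1771  0.1385] w 0.036 turn(deg) [ 0.01 -0.02 -0.03] offset after turn(mm) [ 0.1  1.6 96.5]
```

View pics/wrist10.png

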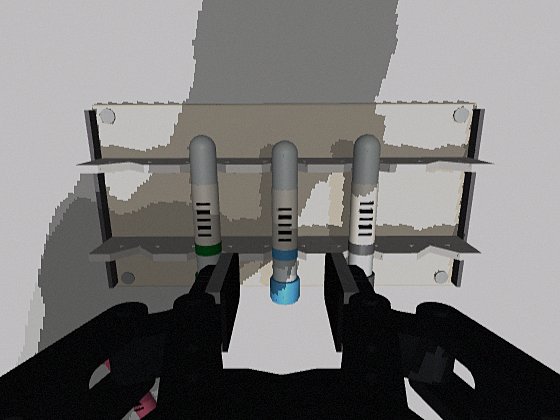

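Blue is centred at column 285. I shift +1.6 mm and descend 96 mm.

```bash
python3 -m handwheel '[{"offset":[0,1.6,15],"rot":[0,0,0],"claw":-0.15},{"offset":[0,0,30],"rot":[0,0,0],"claw":-0.15},{"offset":[0,0,30],"rot":[0,0,0],"claw":-0.15},{"offset":[0,0,15],"rot":[0,0,0],"claw":-0.15},{"offset":[0,0,6],"rot":[0,0,0],"claw":-0.15},{"offset":[0,0,0],"rot":[0,0,0],"claw":-0.15},{"offset":[0,0,0],"rot":[0,0,0],"claw":-1},{"offset":[0,0,0],"rot":[0,0,0],"claw":-1},{"offset":[0,0,0],"rot":[0,0,0],"claw":-1},{"offset":[0,0,0],"rot":[0,0,0],"claw":-1}]'
python3 -c "
from h import *
go(.5145,.219,.125,-.04)"
```

```text
clock: 19.65
position: [0.5469, -0.1788, 0.0433]
tool_rot: [3.141, -0.001, 0.181]
force: [-2.0, 2.5, 7.9]
grip_width: 0.015
t 19.65 pos [ 0.5469 -0.1788  0.0433] w 0.015 turn(deg) [ 1.000e-02 -8.000e-02  1.268e+01] offset after turn(mm) [ -48.3 -396.2  -81.7]
```

```bash
python3 -m handwheel '[{"offset":[0,0,-20],"rot":[0,0,0],"claw":-1},{"offset":[0,0,-40],"rot":[0,0,0],"claw":-1},{"offset":[0,0,-45],"rot":[0,0,0],"claw":-1},{"offset":[0,0,-25],"rot":[0,0,6.35],"claw":-1},{"offset":[0,0,0],"rot":[0,0,6.35],"claw":-1},{"offset":[-6,-47,0],"rot":[0,0,0],"claw":-1},{"offset":[-6,-47,0],"rot":[0,0,0],"claw":-1},{"offset":[-6,-47,0],"rot":[0,0,0],"claw":-1},{"offset":[-6,-47,0],"rot":[0,0,0],"claw":-1},{"offset":[-6,-47,0],"rot":[0,0,0],"claw":-1},{"offset":[-6,-47,0],"rot":[0,0,0],"claw":-1},{"offset":[-6,-47,0],"rot":[0,0,0],"claw":-1}]'
python3 -m handwheel '[{"offset":[-4,-40,0],"rot":[0,0,0],"claw":-1},{"offset":[-2,-25,24],"rot":[0,0,0],"claw":-1},{"offset":[0,0,24],"rot":[0,0,0],"claw":-1},{"offset":[0,0,0],"rot":[0,0,0],"claw":-1},{"offset":[0,0,0],"rot":[0,0,0],"claw":-1},{"offset":[0,0,0],"rot":[0,0,0],"claw":-1}]'
python3 pre.py wrist11 .5145 .219 .0435 -.04
```

```text
clock: 20.85
position: [0.5174, 0.1533, 0.173]
tool_rot: [-3.141, -0.001, -0.041]
force: [1.6, -0.0, 0.5]
grip_width: 0.0146
clock: 21.45
position: [0.5151, 0.2162, 0.1257]
tool_rot: [-3.141, -0.002, -0.042]
force: [-0.4, -0.3, 0.4]
grip_width: 0.0142
t 21.5 pos [0.5151 0.2162 0.1257] w 0.0145 turn(deg) [-0.04 -0.1  -0.1 ] offset after turn(mm) [-0.7 -2.7 82.2]
```

View pics/wrist11.png

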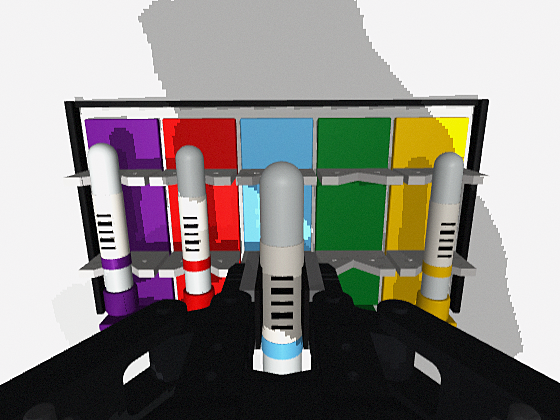

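The blue tube is over the blue lane, and purple and red are in place. I lower it.

```bash
python3 -m handwheel '[{"offset":[-0.5,-2.7,25],"rot":[0,0,0],"claw":-1},{"offset":[0,0,25],"rot":[0,0,0],"claw":-1},{"offset":[0,0,16],"rot":[0,0,0],"claw":-1},{"offset":[0,0,8],"rot":[0,0,0],"claw":-1},{"offset":[0,0,4.5],"rot":[0,0,0],"claw":-1},{"offset":[0,0,2],"rot":[0,0,0],"claw":-1},{"offset":[0,0,0],"rot":[0,0,0],"claw":-1},{"offset":[0,0,1.5],"rot":[0,0,0],"claw":-1},{"offset":[0,0,0],"rot":[0,0,0],"claw":-1}]'
```

```text
clock: 22.4
position: [0.5145, 0.2195, 0.0432]
tool_rot: [-3.141, -0.001, -0.041]
force: [-0.9, -1.4, 9.7]
grip_width: 0.015
```

```bash
python3 -m handwheel '[{"offset":[0,0,0],"rot":[0,0,0],"claw":-0.4},{"offset":[0,0,0],"rot":[0,0,0],"claw":-0.15},{"offset":[0,0,0],"rot":[0,0,0],"claw":-0.15},{"offset":[0,0,-20],"rot":[0,0,0],"claw":-0.15},{"offset":[0,0,-40],"rot":[0,0,0],"claw":-0.15},{"offset":[-20,0,-45],"rot":[0,0,0],"claw":-0.15},{"offset":[-35,0,-45],"rot":[0,0,0],"claw":-0.15},{"offset":[0,0,-20],"rot":[0,0,0],"claw":-0.15},{"offset":[0,0,0],"rot":[0,0,0],"claw":-0.15}]'
python3 look.py wrist12 red purple blue yellow
python3 -c "
from h import *
go(.5403,-.1289,.13,.182)"
```

```text
clock: 23.3
position: [0.464, 0.2222, 0.2098]
tool_rot: [-3.139, -0.004, -0.04]
force: [0.2, -0.2, 0.1]
grip_width: 0.0364
red 0.62 mid [0.5156 0.2699] along/across mm -1.0 0.9 yaw rel 0.003 len 0.1092
purple 0.64 mid [0.5193 0.3198] along/across mm 0.6 0.8 yaw rel -0.001 len 0.1073
blue 0.57 mid [0.5141 0.2195] along/across mm -0.4 0.4 yaw rel 0.003 len 0.1051
yellow 0.68 mid [0.5051 0.1197] along/across mm -5.4 0.5 yaw rel 0.003 len 0.1075
t 23.55 pos [0.4631 0.2212 0.2056] w 0.0365 turn(deg) [  0.04   0.09 -12.77] offset after turn(mm) [ 12.6 358.3  75.6]
```

View pics/wrist12.png

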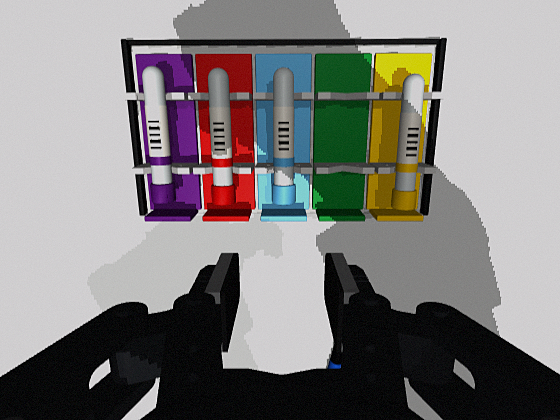

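Purple, red and blue are all seated. The last one is green.

```bash
python3 -m handwheel '[{"offset":[0,0,0],"rot":[0,0,-6.35],"claw":-0.15},{"offset":[0,0,0],"rot":[0,0,-6.35],"claw":-0.15},{"offset":[1.5,45,0],"rot":[0,0,0],"claw":-0.15},{"offset":[1.5,45,0],"rot":[0,0,0],"claw":-0.15},{"offset":[1.5,45,0],"rot":[0,0,0],"claw":-0.15},{"offset":[1.5,45,0],"rot":[0,0,0],"claw":-0.15},{"offset":[1.5,45,0],"rot":[0,0,0],"claw":-0.15},{"offset":[1.5,45,20],"rot":[0,0,0],"claw":-0.15},{"offset":[1.5,45,25],"rot":[0,0,0],"claw":-0.15},{"offset":[1.5,43,25],"rot":[0,0,0],"claw":-0.15},{"offset":[0,0,0],"rot":[0,0,0],"claw":-0.15},{"offset":[0,0,0],"rot":[0,0,0],"claw":-0.15}]'
python3 -m handwheel '[{"offset":[0,0,0],"rot":[0,0,0],"claw":-0.15},{"offset":[0,0,0],"rot":[0,0,0],"claw":-0.15}]'
python3 pre.py wrist13 .5403 -.1289 .042 .182
```

```text
clock: 24.75
position: [0.5385, -0.1281, 0.1358]
tool_rot: [-3.141, 0.003, 0.179]
force: [0.1, 0.8, -0.2]
grip_width: 0.0363
clock: 24.95
position: [0.5395, -0.1261, 0.1378]
tool_rot: [-3.141, -0.0, 0.183]
force: [-0.2, 1.2, 0.5]
grip_width: 0.0365
t 25.0 pos [ 0.5395 -0.1262  0.1379] w 0.0365 turn(deg) [-0.01 -0.04  0.04] offset after turn(mm) [ 0.3  2.8 95.9]
```

View pics/wrist13.png

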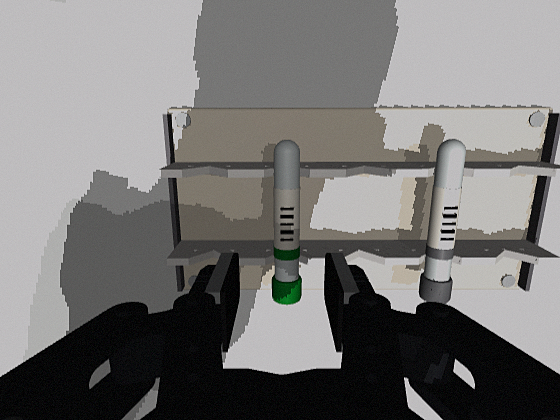

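Green is at column 287, so a +2.8 mm shift in y agrees. I descend and grasp.

```bash
python3 -m handwheel '[{"offset":[0.3,2.8,15],"rot":[0,0,0],"claw":-0.15},{"offset":[0,0,30],"rot":[0,0,0],"claw":-0.15},{"offset":[0,0,30],"rot":[0,0,0],"claw":-0.15},{"offset":[0,0,15],"rot":[0,0,0],"claw":-0.15},{"offset":[0,0,5.5],"rot":[0,0,0],"claw":-0.15},{"offset":[0,0,0],"rot":[0,0,0],"claw":-0.15},{"offset":[0,0,0],"rot":[0,0,0],"claw":-1},{"offset":[0,0,0],"rot":[0,0,0],"claw":-1},{"offset":[0,0,0],"rot":[0,0,0],"claw":-1},{"offset":[0,0,0],"rot":[0,0,0],"claw":-1}]'
python3 -c "
from h import *
go(.5123,.169,.125,-.04)"
```

```text
clock: 26.0
position: [0.5406, -0.1292, 0.0431]
tool_rot: [-3.141, -0.001, 0.182]
force: [-1.2, 4.8, 4.5]
grip_width: 0.0145
t 26.0 pos [ 0.5406 -0.1292  0.0431] w 0.0145 turn(deg) [-0.03 -0.08 12.7 ] offset after turn(mm) [ -40.2 -296.8  -81.9]
```

```bash
python3 -m handwheel '[{"offset":[0,0,-20],"rot":[0,0,0],"claw":-1},{"offset":[0,0,-40],"rot":[0,0,0],"claw":-1},{"offset":[0,0,-45],"rot":[0,0,0],"claw":-1},{"offset":[0,0,-25],"rot":[0,0,6.35],"claw":-1},{"offset":[0,0,0],"rot":[0,0,6.35],"claw":-1},{"offset":[-7,-47,0],"rot":[0,0,0],"claw":-1},{"offset":[-7,-47,0],"rot":[0,0,0],"claw":-1},{"offset":[-7,-47,0],"rot":[0,0,0],"claw":-1},{"offset":[-7,-47,0],"rot":[0,0,0],"claw":-1},{"offset":[-6,-47,0],"rot":[0,0,0],"claw":-1},{"offset":[-5,-40,0],"rot":[0,0,0],"claw":-1},{"offset":[0,-21,0],"rot":[0,0,0],"claw":-1}]'
python3 -m handwheel '[{"offset":[0,0,24],"rot":[0,0,0],"claw":-1},{"offset":[0,0,24],"rot":[0,0,0],"claw":-1},{"offset":[0,0,0],"rot":[0,0,0],"claw":-1},{"offset":[0,0,0],"rot":[0,0,0],"claw":-1},{"offset":[0,0,0],"rot":[0,0,0],"claw":-1}]'
python3 pre.py wrist14 .5123 .169 .0435 -.04
```

```text
clock: 27.2
position: [0.5124, 0.1714, 0.1731]
tool_rot: [-3.14, -0.001, -0.037]
force: [-0.1, -1.5, 0.0]
grip_width: 0.0146
clock: 27.7
position: [0.5138, 0.1674, 0.1255]
tool_rot: [-3.141, -0.002, -0.041]
force: [-0.1, 0.2, 0.0]
grip_width: 0.0147
t 27.75 pos [0.5138 0.1675 0.1254] w 0.0144 turn(deg) [-0.05 -0.1  -0.05] offset after turn(mm) [-1.5 -1.4 81.9]
```

View pics/wrist14.png

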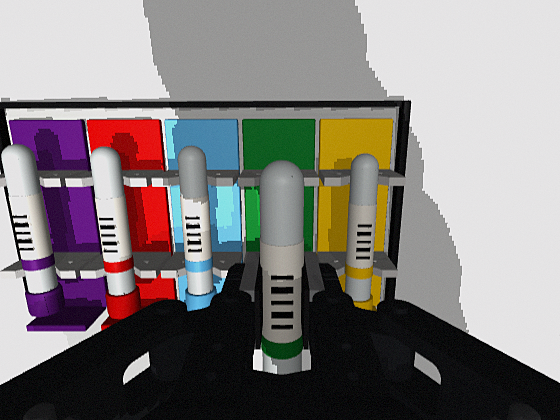

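The green tube is held over the green lane, between blue (column 193) and yellow (363). I lower it, then release with a smaller opening.

```bash
python3 -m handwheel '[{"offset":[-1.3,-1.5,25],"rot":[0,0,0],"claw":-1},{"offset":[0,0,25],"rot":[0,0,0],"claw":-1},{"offset":[0,0,16],"rot":[0,0,0],"claw":-1},{"offset":[0,0,8],"rot":[0,0,0],"claw":-1},{"offset":[0,0,4.5],"rot":[0,0,0],"claw":-1},{"offset":[0,0,2],"rot":[0,0,0],"claw":-1},{"offset":[0,0,0],"rot":[0,0,0],"claw":-1},{"offset":[0,0,1.5],"rot":[0,0,0],"claw":-1},{"offset":[0,0,0],"rot":[0,0,0],"claw":-1}]'
```

```text
clock: 28.65
position: [0.5124, 0.1694, 0.0429]
tool_rot: [-3.141, -0.001, -0.04]
force: [-1.4, 1.0, 10.3]
grip_width: 0.0145
```

```bash
python3 -m handwheel '[{"offset":[0,0,0],"rot":[0,0,0],"claw":-0.4},{"offset":[0,0,0],"rot":[0,0,0],"claw":-0.25},{"offset":[0,0,0],"rot":[0,0,0],"claw":-0.25},{"offset":[0,0,-20],"rot":[0,0,0],"claw":-0.25},{"offset":[0,0,-40],"rot":[0,0,0],"claw":-0.25},{"offset":[-20,-15,-45],"rot":[0,0,0],"claw":-0.25},{"offset":[-35,-30,-45],"rot":[0,0,0],"claw":-0.25},{"offset":[0,0,-30],"rot":[0,0,0],"claw":-0.25},{"offset":[0,0,0],"rot":[0,0,0],"claw":-0.25},{"offset":[0,0,0],"rot":[0,0,0],"claw":-0.25},{"offset":[0,0,0],"rot":[0,0,0],"claw":-0.25}]'
python3 look.py wrist15 red purple blue green yellow
python3 - <<'E'
from h import *
f=imaging.grab_frame("scene"); cv2.imwrite("pics/scene15.png",cv2.resize(f["color"][100:330,80:480,::-1],None,fx=2,fy=2))
print(imaging.mark_of("tube_grey_mid","scene")[:1], status.observe()["force"])
E
```

```text
clock: 29.75
position: [0.4667, 0.2082, 0.2097]
tool_rot: [3.141, 0.001, -0.041]
force: [1.0, 0.6, -0.1]
grip_width: 0.0322
purple 0.79 mid [0.5194 0.3197] along/across mm 0.7 0.7 yaw rel -0.0 len 0.1076
blue 0.64 mid [0.514  0.2196] along/across mm -0.5 0.6 yaw rel -0.0 len 0.1071
blue 0.48 mid [0.5151 0.3059] along/across mm -2.9 86.8 yaw rel -0.019 len 0.1326
green 0.75 mid [0.5122 0.1696] along/across mm -0.1 0.6 yaw rel 0.001 len 0.1078
green 0.29 mid [0.514  0.2198] along/across mm -0.3 50.8 yaw rel -0.001 len 0.1071
yellow 0.93 mid [0.5054 0.1197] along/across mm -5.1 0.5 yaw rel 0.002 len 0.1072
yellow 0.61 mid [0.5114 0.1696] along/across mm -1.1 50.6 yaw rel 0.002 len 0.108
[{'uv': [156.1, 198.2], 'conf': 0.69}] [-0.3874701  -0.75804259 -0.07696388]
```

View pics/wrist15.png

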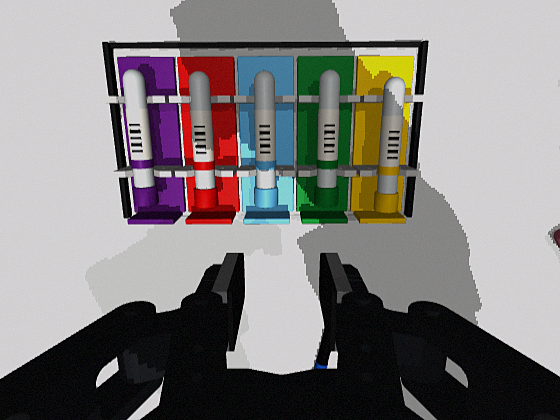

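View pics/scene15.png

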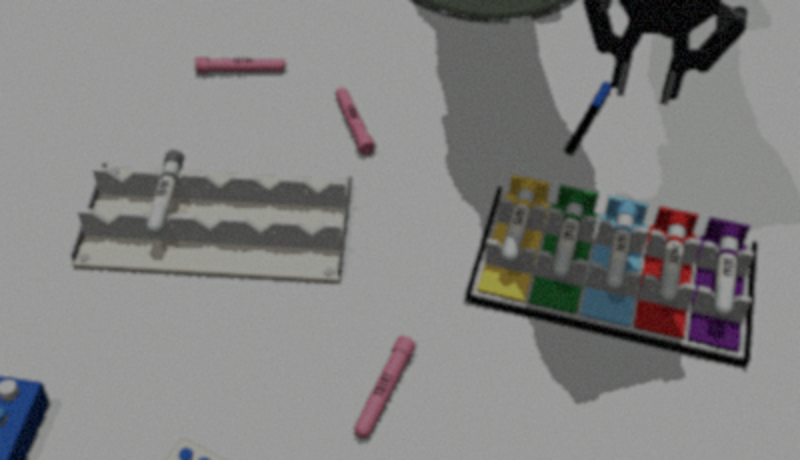

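Both views show all four tubes seated in their own lanes with caps at the tabs. Yellow and grey are untouched, and the gripper is clear.

```bash
python3 -c "
from workcell import bot
print(bot.job_done())"
```

```text
the job is handed in; nothing more can be done
None
```

I moved the red, purple, light-blue and green tubes, in that order, into the lanes of their own colours. Each was lowered until it touched the bars, with its cap at the tab, then released. The job was handed in at about 30 s of the 102 s allowed.

- **Placement:** the wrist camera put purple, blue and green within 1 mm of my lane estimate along and across, and parallel to within about 0.005 rad. That estimate came from the same camera, whose calibration is good to about 2 mm.
- **Red tube:** the network missed it in the final wrist picture. The check just before measured it at -1.0 mm along and 0.9 mm across, and both final pictures show it seated.
- **Yellow tube:** it stayed within 1 mm of where it was first measured.
- **Grey tube:** its scene-camera mark shifted by about 2 px, roughly 4 mm. That is within the network's scatter and inside the 12 mm limit, and nothing touched the tube in the pictures.
- **Disagreements:** some duplicate network detections named a neighbouring tube or the wrong length. I discarded them after comparing them with the pictures.
- **Not checked:** tube height was not measured directly. I judged it by contact at TCP height 43 mm, the same as at the picks.

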